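# Fit-test a stoneware bead and hold the loupe over it

## Task

Find which of the two blue stoneware beads slides all the way down the steel gauge post; leave that one seated there, let go, with the tight one left standing upright on the table, off the stand. Then pick up the loupe by its handle and hold its lens over the seated bead, centred and level, at the height shown by the orange focus marker, and finish while still holding it there steadily with nothing else carrying it. Leave the marker, the mug, spray bottle, tape roll and clay rib where they are.

Things in the scene. Friction and masses are not known exactly. Their poses are not given: they have to be found in the camera images.
- post_foot (a point): fixed gauge stand: wood board 100 (x) by 200 (y) by 15 mm, steel post 20 mm thick and 38 mm tall, its top 8 mm a cone narrowing to 10 mm. Point: the post's foot, on its axis at the board's upper face, 15 mm above the table. y points along the board to the marker pole 110 mm away (pole 10 mm thick, top 185 mm above the table); board spans y -65 to +135 mm
- focus_mark (a point): orange focus marker: ring 22 mm across, 12 mm tall, with a pointer reaching 33 mm from the pole's axis towards the post; held by friction on the pole, 120 to 170 mm above the table, not to be moved. Point: on the pole's axis, half-way up the ring; the lens's mid-plane is to be held at this height
- bead_a_mid (a point): glazed blue bead, a drum standing on the table, 50 mm across, 40 mm tall, 120 g, upright bore through it. Outwardly like the other bead; one has a 24 mm bore and slides down the post, the other 16 mm and stops on the post's cone, its underside about 32 mm above the board. Which is which is not told. Point: the bead's centre, half-way up; z is the bore's axis
- bead_b_mid (a point): glazed blue bead, a drum standing on the table, 50 mm across, 40 mm tall, 120 g, upright bore through it. Outwardly like the other bead; one has a 24 mm bore and slides down the post, the other 16 mm and stops on the post's cone, its underside about 32 mm above the board. Which is which is not told. Point: the bead's centre, half-way up; z is the bore's axis
- loupe_grip (a point): loupe lying flat on the table, lens facing up, about 110 g: black handle 92 mm long, 20 mm wide and 20 mm tall, its underside on the table. This point is in the handle, 10 mm above its underside and 42 mm from its free end; x runs along the handle to the lens, z is up (square to the lens)
- lens_mid (a point): centre of the loupe's lens at mid-thickness, 80 mm along x from the grip point and at the same height; the black frame round the glass is 68 mm across and 14 mm thick; the axes are those of the loupe, z square to the lens
- mug: dark blue mug, 76 mm wide, 90 mm tall, bystander; origin under its centre, handle to its +y
- sprayer: white spray bottle, 72 mm wide, 203 mm tall, bystander; origin under its centre
- tape: roll of brown tape lying flat, 96 mm across, 48 mm tall, bystander; origin under its centre
- rib: terracotta-coloured shaping rib, 70 x 45 x 16 mm, lying flat, bystander; origin under its centre
Mind the look-alikes: they are no part of the job. There is more than one size of the part that bears post_foot; the job needs the largest.

How it is judged (in metres and radians):
On the way:
1. the bead that fits is down on the base board round the post and let go, the other upright on the table (((horizontal distance between bead_a_mid and post_foot below 0.004 m and z of bead_a_mid in the frame of post_foot below 0.0235 m and angle between each of bead_a_mid, bead_b_mid's own z axis and vertical below 0.12 rad and contact force between bead_a and the fingers below 0.1 N and height (world z) of bead_b_mid between 0.015 and 0.023 m and contact force between bead_b and stand below 0.05 N) or (horizontal distance between bead_b_mid and post_foot below 0.004 m and z of bead_b_mid in the frame of post_foot below 0.0235 m and angle between each of bead_b_mid, bead_a_mid's own z axis and vertical below 0.12 rad and contact force between bead_b and the fingers below 0.1 N and height (world z) of bead_a_mid between 0.015 and 0.023 m and contact force between bead_a and stand below 0.05 N))), for 0.2 s.
At the end, for the whole second after the job is handed in: Fitting bead round the post, let go, down on the board within 3.5 mm; tight bead upright on the table, off the stand. Gripper alone holds the loupe still: lens within 15 mm of the post axis seen from above, within 8 mm of the marker height, level within 0.12 rad (((horizontal distance between bead_a_mid and post_foot below 0.004 m and z of bead_a_mid in the frame of post_foot below 0.0235 m and angle between each of bead_a_mid, bead_b_mid's own z axis and vertical below 0.12 rad and contact force between bead_a and the fingers below 0.1 N and height (world z) of bead_b_mid between 0.015 and 0.023 m and contact force between bead_b and stand below 0.05 N) or (horizontal distance between bead_b_mid and post_foot below 0.004 m and z of bead_b_mid in the frame of post_foot below 0.0235 m and angle between each of bead_b_mid, bead_a_mid's own z axis and vertical below 0.12 rad and contact force between bead_b and the fingers below 0.1 N and height (world z) of bead_a_mid between 0.015 and 0.023 m and contact force between bead_a and stand below 0.05 N)) and horizontal distance between lens_mid and post_foot below 0.015 m and z of lens_mid in the frame of focus_mark between -0.008 and 0.008 m and angle between lens_mid's own z axis and vertical below 0.12 rad and contact force between loupe and the fingers above 0.5 N and linear speed of loupe below 0.02 m/s and angular speed of loupe below 0.15 rad/s and contact force between loupe and stand below 0.05 N and contact force between loupe and bead_a below 0.05 N and contact force between loupe and bead_b below 0.05 N and contact force between loupe and mug below 0.05 N and contact force between loupe and sprayer below 0.05 N and contact force between loupe and tape below 0.05 N and contact force between loupe and rib below 0.05 N); the arm keeps its last pose, push and grip.
It fails at once if the focus marker is moved by more than 5 mm (distance of focus_mark from where it was at the start of the episode above 0.005 m).
It fails at once if the mug is moved by more than 20 mm or tipped (distance of mug from where it was at the start of the episode above 0.02 m or angle between mug's own z axis and vertical above 0.3 rad).
It fails at once if the spray bottle is moved by more than 20 mm or tipped (distance of sprayer from where it was at the start of the episode above 0.02 m or angle between sprayer's own z axis and vertical above 0.3 rad).
It fails at once if the tape roll is moved by more than 20 mm or tipped (distance of tape from where it was at the start of the episode above 0.02 m or angle between tape's own z axis and vertical above 0.3 rad).
It fails at once if the rib is moved by more than 20 mm or tipped (distance of rib from where it was at the start of the episode above 0.02 m or angle between rib's own z axis and vertical above 0.3 rad).
It also fails if it takes over 72 s, if anything falls off the work surface, if the arm or the gripper's body presses on something with over 40 N, if the wrist force passes 120 N, or if a joint passes its speed limit or range.

## Robot

A 6-joint arm with a two-finger parallel gripper is mounted at the origin on the work surface. World frame = base frame: x ahead of the robot, y to its left, z up, the work surface at z = 0. Lengths are in m, angles in degrees, forces in N, time in s.
With the tool pointing down it reaches from about 0.3 to 0.75 m from the base axis. Payload 8.5 kg.
Tool frame: the origin (TCP) lies between the finger pads; the fingertips stand env.finger_overhang ahead of it and the grasp point (between the pads) lies 2 mm behind it (env.finger_overhang is the distance from the TCP to the fingertips, in m); z points along the fingers, y is the line along which they close (so a half turn about z gives the same grasp; the last joint's range is limited). The gripper opens to 85 mm and grips with 20 to 120 N. Pads are 22 mm wide; open, the fingers measure 114 mm over their backs; the gripper's body (76 mm by 85 mm) begins 54 mm behind the grasp point. The pads swing forward as they close: fully open they stand 13 mm farther back than shut.
Start: joints at [-86.82, 21.807, 74.336, -0, 83.858, -12.336], TCP at [0.147, -0.53, 0.248] pointing down, gripper open.
Joint ranges: [-178.18, 178.18], [-50.72, 133.34], [12.68, 142.11], [-81.47, 261.47], [9.98, 163.14], [-165.26, 165.26]. Speed limits (degrees/s): [136.94, 136.94, 180, 180, 180, 180].

## Interface

Orientations are given as a 3x3 rotation matrix whose columns are the frame's x, y, z axes.
In Python, from rig import env gives the robot as it stands. The module is installed in compiled form; this text tells all that it offers.
- The arm moves only by the tool jog_arm, never from a script. Its arguments are lists of equal length, an entry for each row: "hand": the finger opening in m, from 0 to 0.0854; "travel": the shift along the world's x, y, z in m, a list of three; "yaw": the turn about the world's z in rad. A call has exactly 5 rows; each row shifts and turns the commanded pose from where the row before left it; what a row does not reach is not made up. A row lasts 1/8 s, in which the tool goes at most 62.5 mm and 10.7 degrees, less where a joint would pass 70% of its speed; a pose out of reach is approached as far as the arm can. A call is refused whole if a number of a shift passes 0.0625 or a number of a turn 0.188, either way. A call with a gripper value outside its range is refused whole. The fingers move at their own pace and stop on an object; "grip_force" is the grip in N (left out, the last holds). Time passes only in rows, so rows that do not move let the fingers close, or fill a call up. It gives the time, the measured TCP pose, the force, the opening and the grip force at its end, in the units of the state.
- env.observe(): the state, without advancing time (a new reading comes with each control period).
- env.get_image(name): name is "side" or "top" or "wrist"; returns the picture (420x560x3 uint8, red, green, blue); there is no depth.
- env.calibration(name): a dict with "fx", "fy", "cx", "cy" (pixels), "k1" (the pictures are not rectified: a ray, as slopes to the right and down, at radius r is drawn at 1 + k1 r^2 times it, then the intrinsics apply), "position" and "rotation" of the camera in the world; the wrist camera has in their place "hand_eye" (4x4, takes a point from camera to tool coordinates, whose origin is the TCP and whose axes are the flange's). Camera axes: x right, y down, z forward; pixel columns grow to the right and rows downward; lengths in m; the calibration is good to about 2 mm. A picture is of the moment at which its call begins: read the wrist's pose just before it. calibration takes no time and is no camera call.
- env.close_job(): hands the job in; it is judged then, once.
The state is a dict: "time_s": time; "q": joint angles; "qvel": joint speeds; "joint_efforts": joint torques, N m; "position": TCP position; "tool_rot": TCP orientation; "ft_force": force on the tool from outside, world axes, zero at the start; "wrist_torque": the same for the moment, N m; "grip_width": finger opening in m; "gripper_force": force on a finger pad.
Only numpy, scipy, OpenCV 4.12 (cv2) and the standard library are available. Lean on these libraries where they do the work, as an engineer would, in place of code of your own. Each camera call takes 0.05 s, during which the arm holds its last target. There are 200 camera calls.

## Working session

There is one attempt and no reset: what is moved stays moved. The work goes in short steps, Python scripts to look and compute and a tool call to move; the robot and the scene stay as the last step left them, time stands still between calls to the robot, and variables do not carry over. Pictures are saved under pics/ and viewed, at most 10 in all, crops included, and the job is handed in when it is done.

Besides the shell and the picture viewer there is one more tool, called after "Emit:" by a JSON object that holds its "fn" and its "kwargs", one argument or row to a line. jog_arm: Moves the arm, as the interface text tells. Its arguments: {"type":"object","properties":{"hand":{"type":"array"},"travel":{"type":"array"},"yaw":{"type":"array"},"grip_force":{"type":"number"}},"required":["hand","travel","yaw"]}

```bash
mkdir -p pics
cat > h.py <<'E'
import numpy as np, cv2
from rig import env
def cam(name, st=None):
    c=env.calibration(name)
    if 'position' in c: return c,np.array(c['position']),np.array(c['rotation'])
    st=st or env.observe(); H=np.array(c['hand_eye']); R=np.array(st['tool_rot'])
    return c,np.array(st['position'])+R@H[:3,3],R@H[:3,:3]
def grab(name,fn=None):
    C=cam(name); im=env.get_image(name)
    if fn: cv2.imwrite('pics/'+fn+'.png',im[:,:,::-1])
    return im,C
def ray(C,u,v):
    c=C[0]; K=np.array([[c['fx'],0,c['cx']],[0,c['fy'],c['cy']],[0,0,1]])
    d=np.array([(u-c['cx'])/c['fx'],(v-c['cy'])/c['fy']]); p=d.copy()
    for _ in range(30): p=d/(1+c['k1']*(p@p))
    return C[1],C[2]@np.array([p[0],p[1],1])
def onz(C,u,v,z):
    o,d=ray(C,u,v); return o+d*(z-o[2])/d[2]
def proj(C,P):
    c,o,R=C; p=R.T@(np.array(P)-o); s=p[:2]/p[2]; s=s*(1+c['k1']*(s@s))
    return np.array([c['fx']*s[0]+c['cx'],c['fy']*s[1]+c['cy']])
def tri(rs):
    A=0;b=0
    for o,d in rs:
        d=d/np.linalg.norm(d); M=np.eye(3)-np.outer(d,d); A=A+M; b=b+M@o
    return np.linalg.solve(A,b)
E
python3 - <<'E'
from h import *
s=env.observe();print(s['tool_rot'],s['position'],env.finger_overhang,s['time_s'])
for n in('side','top'):
    im,C=grab(n,n+'0');print(n,C[1],C[2].round(3).tolist(),C[0]['fx'])
print(env.calibration('wrist'))
a=[cv2.imread(f'pics/{n}0.png') for n in('side','top')]
E
```

```text
[[ 9.63564181e-01  2.67477214e-01 -9.81584832e-05]
 [ 2.67477050e-01 -9.63563035e-01  1.51812517e-03]
 [ 3.11482004e-04 -1.48906617e-03 -9.99998843e-01]] [ 0.14710463 -0.5296613   0.2476997 ] 0.017 0.0
side [0.01703922 0.99800194 0.90515793] [[-0.883, -0.266, 0.385], [-0.468, 0.518, -0.716], [-0.009, -0.813, -0.582]] 489.06960084605987
top [ 0.30363689 -0.03363799  1.28129289] [[0.045, -0.977, 0.208], [-0.999, -0.043, 0.012], [-0.003, -0.209, -0.978]] 513.5845927170342
{'fx': 342.2589475315797, 'fy': 342.2589475315797, 'cx': 277.3743483295333, 'cy': 212.7729605141115, 'k1': -0.02672334545950601, 'hand_eye': array([[ 6.11217171e-04, -9.53984951e-01, -2.99853862e-01,
         7.59945666e-02],
       [ 9.99999812e-01,  5.99600430e-04,  1.30754590e-04,
         1.79392642e-04],
       [ 5.50545936e-05, -2.99853886e-01,  9.53985138e-01,
        -1.26370226e-01],
       [ 0.00000000e+00,  0.00000000e+00,  0.00000000e+00,
         1.00000000e+00]])}
```

View pics/side0.png

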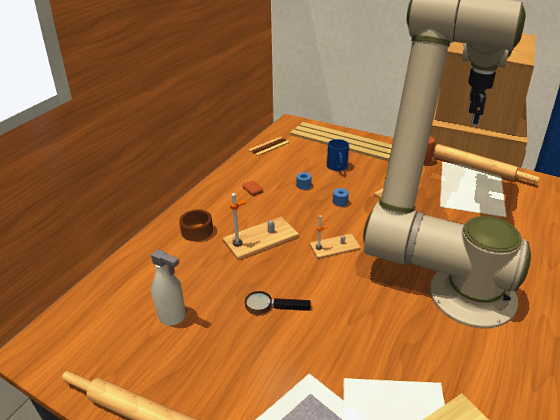

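View pics/top0.png

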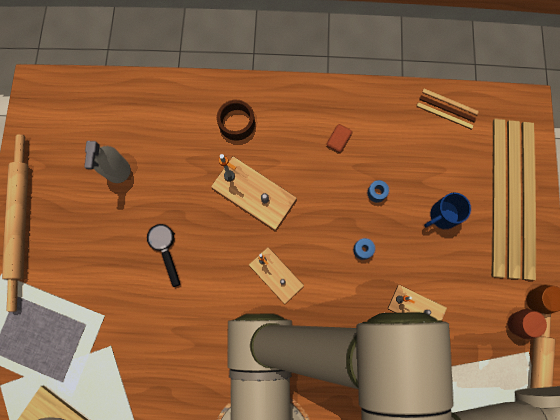

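Side view: the beads are at (304,180) and (341,197), the large stand's post is at (270,227) and the marker at (237,205). Top view: the beads are at (378,190) and (364,249), the post at (265,198), the lens at (160,237) and the handle end at (177,285). The other two stands are the smaller look-alikes.

Run:
```python
from h import *
T=cv2.imread('pics/top0.png');S=cv2.imread('pics/side0.png')
CT=cam('top');CS=cam('side')
def blobs(im,f,box,amin=15):
    h=cv2.cvtColor(im,cv2.COLOR_BGR2HSV).astype(int);m=f(h[...,0],h[...,1],h[...,2]).astype(np.uint8)
    k=np.zeros_like(m);x0,y0,x1,y1=box;k[y0:y1,x0:x1]=1;m*=k
    out=[]
    for c in cv2.findContours(m,cv2.RETR_EXTERNAL,cv2.CHAIN_APPROX_NONE)[0]:
        if cv2.contourArea(c)>=amin: out.append((c,cv2.minAreaRect(c),cv2.contourArea(c)))
    return out
blue=lambda h,s,v:(h>95)&(h<125)&(s>90)
org=lambda h,s,v:(h<14)&(s>200)&(v>190)
for nm,im,box in(('top',T,(340,170,400,270)),('side',S,(290,165,355,210))):
    for c,r,a in blobs(im,blue,box): print(nm,'blue',np.round(r[0],1),np.round(r[1],1),a)
for nm,im,box in(('top',T,(210,145,240,185)),('side',S,(225,195,250,212))):
    for c,r,a in blobs(im,org,box,3): print(nm,'org',np.round(r[0],1),np.round(r[1],1),a,c[:,0].min(0),c[:,0].max(0))
# crops
cr=lambda im,x,y,w,k:cv2.resize(im[y-w*3//4:y+w*3//4,x-w:x+w],(400,300),interpolation=cv2.INTER_CUBIC)
cv2.imwrite('pics/crops.png',np.vstack([np.hstack([cr(T,254,190,48,0),cr(S,258,225,48,0)]),np.hstack([cr(T,371,218,48,0),cr(T,168,258,48,0)])]))
```

```text
top blue [364.  248.5] [19. 20.] 302.5
top blue [377.6 190.6] [18.9 21.4] 307.5
side blue [340. 197.] [16. 14.] 195.0
side blue [303.5 180.5] [15. 13.] 175.0
side blue [336.5 167.5] [ 5. 19.] 71.5
side org [239. 209.] [4. 4.] 8.5 [237 207] [241 211]
side org [246.2 208.3] [4.9 7.1] 4.0 [243 205] [249 211]
side org [231.6 204.9] [7.  1.9] 3.5 [228 204] [235 206]
side org [242.5 199.4] [ 8.4 13.8] 18.0 [236 195] [249 204]
```

View pics/crops.png

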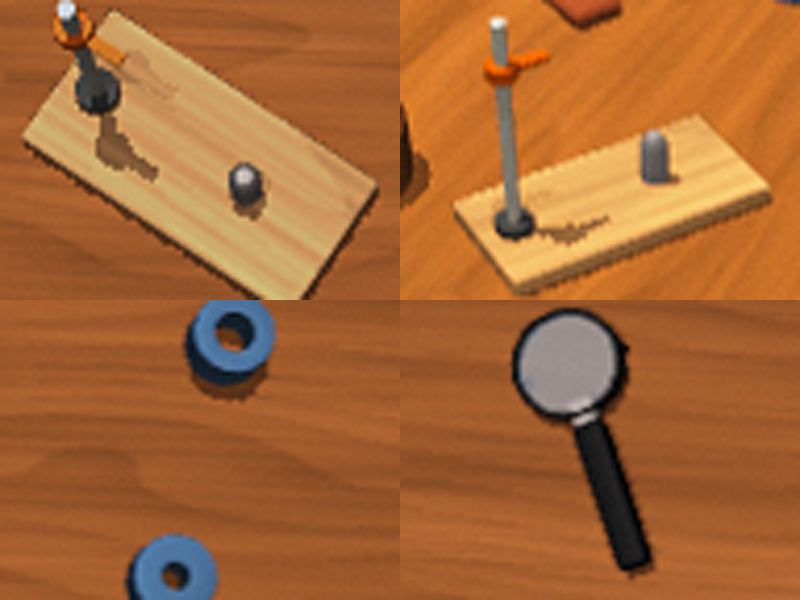

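The crops show that the far bead, top (378,190), has the larger bore at about 23 mm and so should fit. The near one, (364,249), is about 16 mm. In the top view the post top is at (264,195), the ring at (223.5,160.5), the lens at (160.3,237.6) and the handle end at (175.7,285.6).

Run:
```python
from h import *
CT=cam('top');CS=cam('side')
def t(n,a,b): 
    r=[ray(CT,*a),ray(CS,*b)];P=tri(r)
    print(n,P.round(4),'reproj',(proj(CT,P)-a).round(1),(proj(CS,P)-b).round(1))
t('far bead',(377.6,190.6),(303.5,180.5));t('near bead',(364,248.5),(340,197))
t('ring',(223.5,160.5),(234,205.8));t('posttop',(264.3,194.8),(271.2,220.9))
t('lens',(160.3,237.6),(258.5,302.5));t('end',(175.7,285.6),(310,305))
t('mug',(452,211),(338,156))
print('lens z.01',onz(CT,160.3,237.6,.01),'end',onz(CT,175.7,285.6,.01))
for z in(.053,):print(onz(CT,264.3,194.8,z))
```

```text
far bead [ 0.6179 -0.2607  0.0177] reproj [0.2 0.6] [-0.5 -0.1]
near bead [ 0.47   -0.2277  0.0163] reproj [0.1 0.2] [-0.2 -0. ]
ring [0.6423 0.1183 0.1449] reproj [0.2 0.5] [-0.4 -0.1]
posttop [0.5851 0.0237 0.0506] reproj [0.4 1.2] [-1.  -0.3]
lens [0.4757 0.2827 0.0074] reproj [0.1 0.2] [-0.2 -0. ]
end [0.3578 0.2331 0.0095] reproj [0.1 0.3] [-0.3 -0.1]
mug [ 0.5705 -0.4466  0.0308] reproj [0.2 0.7] [-0.5 -0.1]
lens z.01 [0.47582049 0.28223481 0.01      ] end [0.35849611 0.23322851 0.01      ]
[0.58756658 0.02462886 0.053     ]
```

Emit:
{"fn": "jog_arm", "kwargs": {
  "hand": [0.085,0.085,0.085,0.085,0.085],
  "travel": [
    [0.043,0.027,-0.005],
    [0.043,0.027,-0.005],
    [0.043,0.027,-0.005],
    [0.043,0.027,-0.005],
    [0.043,0.027,-0.005]
  ],
  "yaw": [0,0,0,0,0],
  "grip_force": 40
}}

```text
time_s: 0.72
position: [0.3633, -0.3938, 0.2229]
tool_rot: [[0.964, 0.267, -0.0], [0.267, -0.964, 0.0], [-0.0, -0.001, -1.0]]
ft_force: [0.4, 0.2, 0.6]
grip_width: 0.0847
gripper_force: 0.0
```

Emit:
{"fn": "jog_arm", "kwargs": {
  "hand": [0.085,0.085,0.085,0.085,0.085],
  "travel": [
    [0.043,0.027,-0.005],
    [0.043,0.027,-0.005],
    [0.043,0.027,-0.005],
    [0.043,0.027,-0.005],
    [0.03,0.027,-0.005]
  ],
  "yaw": [0,0,0,0,0]
}}

```text
time_s: 1.35
position: [0.5655, -0.2586, 0.1975]
tool_rot: [[0.963, 0.268, -0.001], [0.268, -0.963, 0.0], [-0.0, -0.001, -1.0]]
ft_force: [-0.2, -0.1, 0.0]
grip_width: 0.085
gripper_force: 0.0
```

Emit:
{"fn": "jog_arm", "kwargs": {
  "hand": [0.085,0.085,0.085,0.085,0.085],
  "travel": [
    [0,0,0],
    [0,0,0],
    [0,0,0],
    [0,0,0],
    [0,0,0]
  ],
  "yaw": [0,0,0,0,0]
}}

```text
time_s: 1.98
position: [0.5638, -0.2604, 0.1985]
tool_rot: [[0.964, 0.267, 0.0], [0.267, -0.964, -0.0], [0.0, 0.0, -1.0]]
ft_force: [0.1, -0.4, 0.8]
grip_width: 0.0849
gripper_force: 0.0
```

Run:
```python
from h import *
im,C=grab('wrist','w1');print(env.observe()['position'],C[1])
```

```text
[ 0.56391755 -0.26023326  0.19845986] [ 0.63709911 -0.24025966  0.32482997]
```

View pics/w1.png

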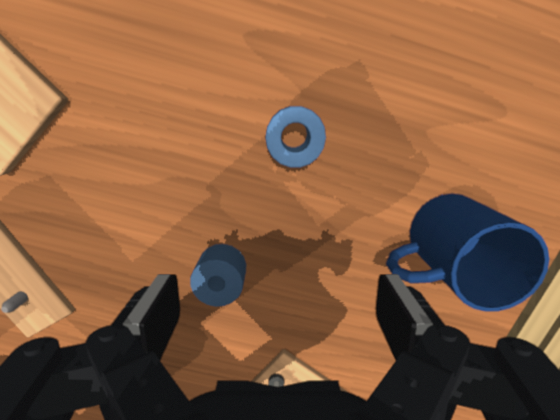

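The wrist view shows the far bead from nearly above at (296,137) and the near bead at (218,276).

```bash
cat >> h.py <<'E'
def bead(im,C,box,z=.04,vmin=105):
    h=cv2.cvtColor(im,cv2.COLOR_RGB2HSV).astype(int)
    m=((h[...,0]>95)&(h[...,0]<125)&(h[...,1]>80)&(h[...,2]>vmin)).astype(np.uint8)
    k=np.zeros_like(m);x0,y0,x1,y1=box;k[y0:y1,x0:x1]=1;m=cv2.morphologyEx(m*k,cv2.MORPH_OPEN,np.ones((2,2)))
    cs,hi=cv2.findContours(m,cv2.RETR_CCOMP,cv2.CHAIN_APPROX_NONE); out=[]
    for c in cs:
        if len(c)<15: continue
        e=cv2.fitEllipse(c);P=onz(C,*e[0],z)
        f=np.linalg.norm(P-C[1])/C[0]['fx']
        out.append((np.round(e[0],1),P.round(4),(np.array(e[1])*f*1000).round(1)))
    return out
E
python3 - <<'E'
from h import *
im=cv2.imread('pics/w1.png')[:,:,::-1];C=cam('wrist')
for o in bead(im,C,(255,95,340,180)):print(o)
for o in bead(im,C,(180,230,260,310),vmin=50):print(o)
E
```

```text
(array([296.1, 137.4]), array([ 0.6173, -0.2615,  0.04  ]), array([48.2, 49.9]))
(array([296.2, 137.6]), array([ 0.6171, -0.2617,  0.04  ]), array([25.7, 25.9]))
(array([219.5, 276.3]), array([ 0.477 , -0.2288,  0.04  ]), array([48.5, 59.1]))
```

Emit:
{"fn": "jog_arm", "kwargs": {
  "hand": [0.085,0.085,0.085,0.085,0.085],
  "travel": [
    [0.053,-0.001,0],
    [0,0,-0.05],
    [0,0,-0.05],
    [0,0,-0.05],
    [0,0,-0.02]
  ],
  "yaw": [0,0,0,0,0]
}}

```text
time_s: 2.65
position: [0.6159, -0.2603, 0.025]
tool_rot: [[0.964, 0.267, -0.004], [0.267, -0.964, 0.003], [-0.003, -0.004, -1.0]]
ft_force: [0.2, -0.4, -0.3]
grip_width: 0.0852
gripper_force: 0.0
```

Emit:
{"fn": "jog_arm", "kwargs": {
  "hand": [0.085,0.03,0.03,0.03,0.03],
  "travel": [
    [0,0,0],
    [0,0,0],
    [0,0,0],
    [0,0,0],
    [0,0,0]
  ],
  "yaw": [0,0,0,0,0]
}}

```text
time_s: 3.28
position: [0.6177, -0.2614, 0.0301]
tool_rot: [[0.964, 0.268, 0.002], [0.268, -0.964, -0.002], [0.002, 0.002, -1.0]]
ft_force: [-0.7, 0.5, 5.8]
grip_width: 0.0487
gripper_force: 41.5
```

Emit:
{"fn": "jog_arm", "kwargs": {
  "hand": [0.03,0.03,0.03,0.03,0.03],
  "travel": [
    [0,0,0],
    [0,0,0],
    [0,0,0.03],
    [0,0,0.03],
    [0,0,0.04]
  ],
  "yaw": [0,0,0,0,0]
}}

```text
time_s: 3.9
position: [0.6167, -0.2607, 0.129]
tool_rot: [[0.964, 0.267, -0.001], [0.267, -0.964, 0.001], [-0.001, -0.001, -1.0]]
ft_force: [1.0, 0.8, -1.0]
grip_width: 0.0487
gripper_force: 42.0
```

Emit:
{"fn": "jog_arm", "kwargs": {
  "hand": [0.03,0.03,0.03,0.03,0.03],
  "travel": [
    [-0.017,0.054,0.008],
    [-0.017,0.054,0.008],
    [-0.017,0.054,0.008],
    [-0.017,0.054,0.008],
    [-0.017,0.054,0]
  ],
  "yaw": [-0.07,-0.07,-0.07,-0.07,-0.07]
}}

```text
time_s: 4.53
position: [0.5316, 0.0107, 0.1614]
tool_rot: [[0.997, -0.082, 0.002], [-0.082, -0.997, -0.0], [0.002, 0.0, -1.0]]
ft_force: [0.8, 0.1, -1.0]
grip_width: 0.0487
gripper_force: 42.0
```

Emit:
{"fn": "jog_arm", "kwargs": {
  "hand": [0.03,0.03,0.03,0.03,0.03],
  "travel": [
    [0,0,0],
    [0,0,0],
    [0,0,0],
    [0,0,0],
    [0,0,0]
  ],
  "yaw": [0,0,0,0,0]
}}

```text
time_s: 5.15
position: [0.5322, 0.0085, 0.1602]
tool_rot: [[0.997, -0.08, -0.0], [-0.08, -0.997, 0.0], [-0.0, -0.0, -1.0]]
ft_force: [0.5, -0.2, -0.9]
grip_width: 0.0486
gripper_force: 42.1
```

Run:
```python
from h import *
im,C=grab('wrist','w2');s=env.observe();print(s['position'],s['tool_rot'],C[1])
print(proj(C,(.586,.024,.053)),proj(C,(.586,.024,.015)))
```

```text
[0.53219507 0.00865151 0.16021479] [[ 9.96817635e-01 -7.97155960e-02 -1.63004444e-04]
 [-7.97155937e-02 -9.96817648e-01  2.06093456e-05]
 [-1.64128592e-04 -7.54976315e-06 -9.99999987e-01]] [0.60807224 0.00201512 0.28653565]
[247.4710589  142.24456141] [251.55731753 137.21255264]
```

View pics/w2.png

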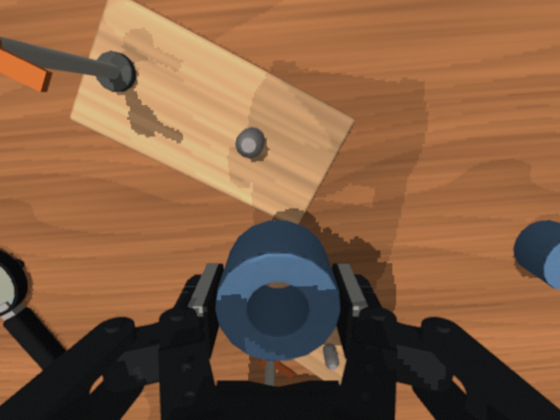

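The post shows at (250,145) with its cone top bright, and the held bead's top face is near (278,305).

Run:
```python
from h import *
im=cv2.imread('pics/w2.png')[:,:,::-1].copy();C=cam('wrist');s=env.observe();z=s['position'][2]+.0115
h=cv2.cvtColor(im,cv2.COLOR_RGB2HSV).astype(int)
k=np.zeros(h.shape[:2],np.uint8);k[120:170,225:275]=1
m=((h[...,1]<70)).astype(np.uint8)*k
for c in cv2.findContours(m,cv2.RETR_CCOMP,cv2.CHAIN_APPROX_NONE)[0]:
    if len(c)>10:
        e=cv2.fitEllipse(c);print('post',e,onz(C,*e[0],.049))
m2=m*(h[...,2]>120)
for c in cv2.findContours(m2.astype(np.uint8),cv2.RETR_EXTERNAL,cv2.CHAIN_APPROX_NONE)[0]:
    if len(c)>6: e=cv2.fitEllipse(c);print('cone top',e,onz(C,*e[0],.053))
# bead front-face: widest points and ellipse
k[:]=0;k[205:370,200:360]=1
mb=((h[...,0]>95)&(h[...,0]<125)&(h[...,1]>80)).astype(np.uint8)*k
ys=np.where(mb.any(1))[0]
for y in range(220,366,8):
    xs=np.where(mb[y])[0]
    if len(xs): print(y,xs.min(),xs.max(),end=' | ')
print(ys.max())
P=s['position']
for r in(.012,.025):
    q=[proj(C,(P[0]+r*np.cos(a),P[1]+r*np.sin(a),z)) for a in np.linspace(0,6.28,60)]
    cv2.polylines(im,[np.round(q).astype(np.int32)],True,(255,0,0) if r>.02 else (255,255,0),1)
cv2.imwrite('pics/w2b.png',cv2.resize(im[100:380,190:370],None,fx=2,fy=2)[:,:,::-1])
```

```text
post ((249.93321228027344, 142.37005615234375), (26.79190444946289, 29.60065460205078), 32.62096405029297) [0.58538195 0.02283038 0.049     ]
cone top ((247.8839569091797, 144.3538360595703), (14.127402305603027, 15.672954559326172), 161.9396209716797) [0.58456141 0.02399414 0.053     ]
228 251 304 | 236 241 314 | 244 235 320 | 252 231 324 | 260 228 327 | 268 226 330 | 276 221 334 | 284 218 337 | 292 216 339 | 300 215 340 | 308 215 341 | 316 216 339 | 324 218 337 | 332 225 330 | 340 231 324 | 348 241 314 | 356 256 296 | 359
```

View pics/w2b.png

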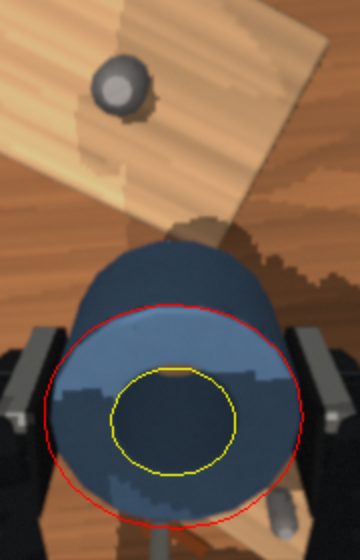

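Emit:
{"fn": "jog_arm", "kwargs": {
  "hand": [0.03,0.03,0.03,0.03,0.03],
  "travel": [
    [0.026,0.008,0],
    [0.0265,0.008,0],
    [0,0,-0.04],
    [0,0,-0.02],
    [0,0,0]
  ],
  "yaw": [0,0,0,0,0]
}}

```text
time_s: 5.82
position: [0.584, 0.025, 0.099]
tool_rot: [[0.997, -0.079, -0.003], [-0.079, -0.997, 0.0], [-0.003, -0.0, -1.0]]
ft_force: [-0.5, -1.2, -1.4]
grip_width: 0.0486
gripper_force: 42.1
```

Emit:
{"fn": "jog_arm", "kwargs": {
  "hand": [0.03,0.03,0.03,0.03,0.03],
  "travel": [
    [0,0,-0.015],
    [0,0,-0.01],
    [0,0,-0.008],
    [0,0,-0.006],
    [0,0,0]
  ],
  "yaw": [0,0,0,0,0]
}}

```text
time_s: 6.45
position: [0.5845, 0.0251, 0.061]
tool_rot: [[0.997, -0.079, -0.001], [-0.079, -0.997, 0.0], [-0.001, -0.0, -1.0]]
ft_force: [0.7, 0.2, -1.3]
grip_width: 0.0486
gripper_force: 42.1
```

Emit:
{"fn": "jog_arm", "kwargs": {
  "hand": [0.03,0.03,0.03,0.03,0.03],
  "travel": [
    [0,0,-0.006],
    [0,0,-0.005],
    [0,0,-0.003],
    [0,0,0],
    [0,0,0]
  ],
  "yaw": [0,0,0,0,0]
}}

```text
time_s: 7.08
position: [0.5847, 0.025, 0.0475]
tool_rot: [[0.997, -0.079, 0.0], [-0.079, -0.997, -0.0], [0.0, 0.0, -1.0]]
ft_force: [0.1, 0.0, -1.1]
grip_width: 0.0489
gripper_force: 42.1
```

Emit:
{"fn": "jog_arm", "kwargs": {
  "hand": [0.055,0.055,0.07,0.085,0.085],
  "travel": [
    [0,0,0],
    [0,0,0],
    [0,0,0],
    [0,0,0],
    [0,0,0]
  ],
  "yaw": [0,0,0,0,0]
}}

```text
time_s: 7.7
position: [0.5846, 0.0251, 0.0473]
tool_rot: [[0.997, -0.079, 0.0], [-0.079, -0.997, 0.0], [0.0, -0.0, -1.0]]
ft_force: [0.6, 0.3, 0.6]
grip_width: 0.0851
gripper_force: 0.0
```

Emit:
{"fn": "jog_arm", "kwargs": {
  "hand": [0.085,0.085,0.085,0.085,0.085],
  "travel": [
    [0,0,0.04],
    [0,0,0.05],
    [-0.02,0,0.06],
    [-0.034,-0.015,0],
    [0,0,0]
  ],
  "yaw": [0,0,0,0,0]
}}

```text
time_s: 8.32
position: [0.5294, 0.0097, 0.1974]
tool_rot: [[0.997, -0.08, 0.0], [-0.08, -0.997, -0.0], [0.0, 0.0, -1.0]]
ft_force: [0.6, -0.3, -0.1]
grip_width: 0.0852
gripper_force: 0.0
```

Emit:
{"fn": "jog_arm", "kwargs": {
  "hand": [0.085,0.085,0.085,0.085,0.085],
  "travel": [
    [0,0,0],
    [0,0,0],
    [0,0,0],
    [0,0,0],
    [0,0,0]
  ],
  "yaw": [0,0,0,0,0]
}}

```text
time_s: 8.95
position: [0.5309, 0.0101, 0.1965]
tool_rot: [[0.997, -0.079, -0.0], [-0.079, -0.997, 0.0], [-0.0, -0.0, -1.0]]
ft_force: [0.2, 0.8, 0.1]
grip_width: 0.0851
gripper_force: 0.0
```

Run:
```python
from h import *
im,C=grab('wrist','w3');s=env.observe();print(s['position'],s['time_s'])
for z in(.055,.087):
  for o in bead(im,C,(180,60,330,230),z,60):print(z,o)
im,C=grab('side','s3')
h=cv2.cvtColor(im,cv2.COLOR_RGB2HSV).astype(int);m=((h[...,0]>95)&(h[...,0]<125)&(h[...,1]>90))[205:245,255:290]
y,x=np.where(m);print('side bead',x.min()+255,x.max()+255,y.min()+205,y.max()+205)
for z in (.015,.055):print(z,proj(C,(.5845,.024,z)))
```

```text
[0.53091084 0.01009916 0.19655765] 9.0
0.055 (array([253.6, 138.5]), array([0.5839, 0.0239, 0.055 ]), array([48.2, 49.5]))
0.055 (array([253.8, 137.4]), array([0.5847, 0.0236, 0.055 ]), array([22.8, 25.2]))
0.087 (array([253.6, 138.5]), array([0.5866, 0.0215, 0.087 ]), array([42.5, 43.6]))
0.087 (array([253.8, 137.4]), array([0.5874, 0.0213, 0.087 ]), array([20.1, 22.2]))
side bead 262 278 217 235
0.015 [270.60310556 230.40315176]
0.055 [270.26750505 219.52162462]
```

View pics/w3.png

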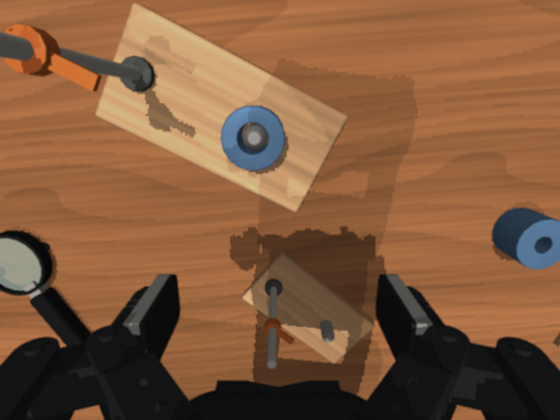

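The bead is seated: its top-face size matches z = 0.055 and it is within 1 mm of the post axis. The tight bead still stands where it was, and the loupe comes next.

Emit:
{"fn": "jog_arm", "kwargs": {
  "hand": [0.085,0.085,0.085,0.085,0.085],
  "travel": [
    [-0.03,0.046,0],
    [-0.03,0.046,0],
    [-0.03,0.046,0],
    [-0.03,0.046,0],
    [-0.03,0.046,0]
  ],
  "yaw": [0.095,0.095,0.095,0.095,0.095]
}}

```text
time_s: 9.68
position: [0.3798, 0.2413, 0.1968]
tool_rot: [[0.922, 0.388, 0.001], [0.388, -0.922, 0.0], [0.001, 0.0, -1.0]]
ft_force: [0.7, -0.2, -0.1]
grip_width: 0.0849
gripper_force: 0.0
```

Emit:
{"fn": "jog_arm", "kwargs": {
  "hand": [0.085,0.085,0.085,0.085,0.085],
  "travel": [
    [0,0,0],
    [0,0,0],
    [0,0,0],
    [0,0,0],
    [0,0,0]
  ],
  "yaw": [0,0,0,0,0]
}}

```text
time_s: 10.3
position: [0.3812, 0.2396, 0.1966]
tool_rot: [[0.923, 0.384, -0.0], [0.384, -0.923, -0.0], [-0.0, -0.0, -1.0]]
ft_force: [-0.3, 0.1, -0.5]
grip_width: 0.0853
gripper_force: 0.0
```

Run:
```python
from h import *
im,C=grab('wrist','w4');s=env.observe();print(s['position'],s['tool_rot'],s['time_s'])
for p in((.397,.249,.02),(.4757,.2825,.017),(.642,.118,.145)):print(proj(C,p))
```

```text
[0.38110017 0.23973597 0.19658462] [[ 9.23027608e-01  3.84733715e-01 -5.86837364e-05]
 [ 3.84733717e-01 -9.23027609e-01  2.19766536e-05]
 [-4.57115493e-05 -4.28626700e-05 -9.99999998e-01]] 10.35
[274.34267217 172.87704972]
[273.36996318  70.74181944]
[ 760.39383105 -164.13599436]
```

View pics/w4.png

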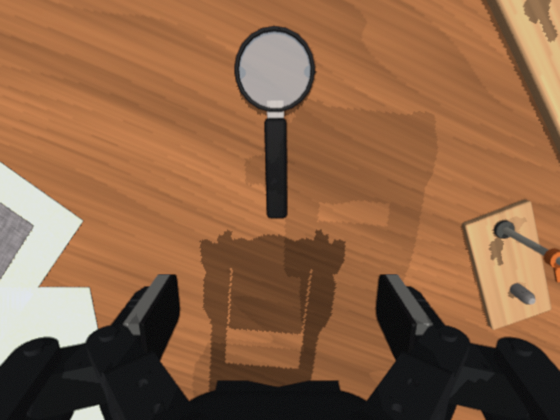

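The loupe lies along the tool's x axis: frame centre near (275,70), handle from (276,119) to (277,218). Next I measure it precisely, and triangulate the marker from three views.

Run:
```python
from h import *
im=cv2.imread('pics/w4.png')[:,:,::-1].copy();C=cam('wrist')
g=im.max(2);m=(g<60).astype(np.uint8);m[225:]=0;m[:,:220]=0;m[:,330:]=0;m=cv2.morphologyEx(m,cv2.MORPH_OPEN,np.ones((2,2)))
ring=m.copy();ring[108:]=0;c=max(cv2.findContours(ring,cv2.RETR_EXTERNAL,cv2.CHAIN_APPROX_NONE)[0],key=len);e=cv2.fitEllipse(c)
hd=m.copy();hd[:114]=0;c=max(cv2.findContours(hd,cv2.RETR_EXTERNAL,cv2.CHAIN_APPROX_NONE)[0],key=len);r=cv2.minAreaRect(c);print(e,r)
L=onz(C,*e[0],.014);ys,xs=np.where(hd)
T=onz(C,xs[ys<125].mean(),ys.min(),.02);E=onz(C,xs[ys>210].mean(),ys.max()+1,.012)
print('lens',L,'hstart',T,'end',E,'len',np.linalg.norm((T-E)[:2]),np.linalg.norm((L-E)[:2]))
d=(L-E)[:2];d/=np.linalg.norm(d);print('yaw',np.degrees(np.arctan2(d[1],d[0])),'grip from lens',L[:2]-.08*d,'from end',E[:2]+.042*d)
# marker
w3=cv2.imread('pics/w3.png');h=cv2.cvtColor(w3,cv2.COLOR_BGR2HSV).astype(int)
mo=((h[...,0]<14)&(h[...,1]>200)&(h[...,2]>150)).astype(np.uint8);mo[110:]=0;mo[:,120:]=0
y,x=np.where(mo);print('orange w3',x.min(),x.max(),y.min(),y.max())
st={'position':[0.53091084,0.01009916,0.19655765],'tool_rot':[[.9968,-.0797,0],[-.0797,-.9968,0],[0,0,-1]]}
C3=cam('wrist',st);CT=cam('top');CS=cam('side')
P=tri([ray(C3,28,50),ray(CT,223.5,160.5),ray(CS,234,206)]);print('ring3',P,[ (proj(c,P)).round(1) for c in(C3,CT,CS)])
P=tri([ray(C3,98,85),ray(CT,235.5,168.4),ray(CS,245.3,202.2)]);print('tip',P,[ (proj(c,P)).round(1) for c in(C3,CT,CS)])
```

```text
((275.2840881347656, 70.2142333984375), (76.11219787597656, 81.6318359375), 179.13339233398438) ((276.5, 169.0), (98.0, 21.0), 90.0)
lens [0.47681999 0.28147541 0.014     ] hstart [0.43982448 0.26531725 0.02      ] end [0.35533612 0.22871835 0.012     ] len 0.09207476647703272 0.13244485064425365
yaw 23.473963145326923 grip from lens [0.4034407  0.24960883] from end [0.39386025 0.24544831]Traceback (most recent call last):
  File "<stdin>", line 13, in <module>
    return umr_minimum(a, axis, None, out, keepdims, initial, where)
ValueError: zero-size array to reduction operation minimum which has no identity
```

Run:
```python
import cv2,numpy as np
a=cv2.imread('pics/w3.png')[0:110,0:140];b=cv2.imread('pics/side0.png')[185:245,215:285]
cv2.imwrite('pics/mk.png',np.hstack([cv2.resize(a,(560,440)),cv2.resize(b,(240,206),interpolation=cv2.INTER_CUBIC) if 0 else cv2.copyMakeBorder(cv2.resize(b,(240,206),interpolation=cv2.INTER_CUBIC),0,234,0,0,0)]))
```

```text
(no output)
```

View pics/mk.png

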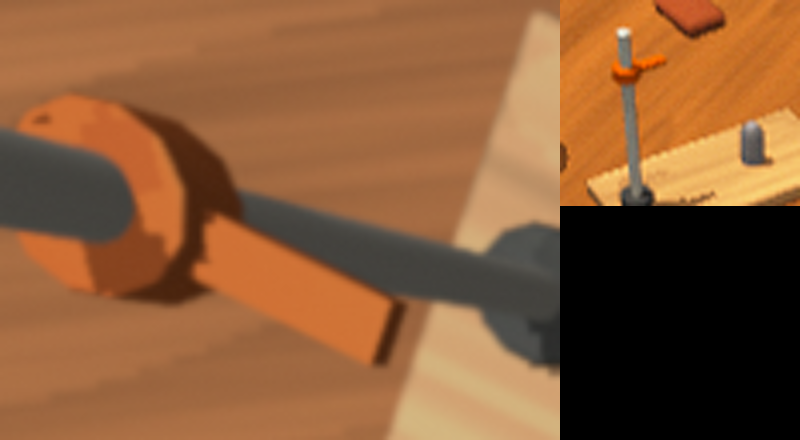

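Run:
```python
from h import *
st={'position':[0.53091084,0.01009916,0.19655765],'tool_rot':[[.9968,-.0797,0],[-.0797,-.9968,0],[0,0,-1]]}
C3=cam('wrist',st);CT=cam('top');CS=cam('side')
o=[(C3,(32,50)),(CT,(223.5,160.5)),(CS,(234.2,206.3))]
for sel in((0,1,2),(0,1),(0,2),(1,2)):
    P=tri([ray(o[i][0],*o[i][1]) for i in sel]);print(sel,P.round(4),[(proj(c,P)-p).round(1).tolist() for c,p in o])
for z in(.137,.143,.149):print(z,[proj(c,(.6419,.1182,z)).round(1).tolist() for c,p in o])
```

```text
(0, 1, 2) [0.642  0.119  0.1447] [[2.5, 0.7], [-0.2, 0.6], [-0.6, -0.4]]
(0, 1) [0.6422 0.1182 0.1478] [[-0.5, -0.8], [0.0, 0.2], [-0.6, -1.5]]
(0, 2) [0.6412 0.1195 0.1446] [[2.2, 2.7], [-0.4, 1.0], [-0.5, -0.2]]
(1, 2) [0.6423 0.1183 0.1434] [[5.5, 0.2], [0.2, 0.6], [-0.6, -0.2]]
0.137 [[46.3, 53.0], [224.1, 162.1], [233.9, 208.1]]
0.143 [[38.4, 51.3], [223.8, 161.4], [233.8, 206.3]]
0.149 [[30.1, 49.4], [223.5, 160.6], [233.6, 204.5]]
```

Emit:
{"fn": "jog_arm", "kwargs": {
  "hand": [0.085,0.085,0.085,0.085,0.085],
  "travel": [
    [0.019,0.008,0],
    [0,0,-0.06],
    [0,0,-0.06],
    [0,0,-0.045],
    [0,0,-0.009]
  ],
  "yaw": [0.01,0,0,0,0],
  "grip_force": 60
}}

```text
time_s: 10.98
position: [0.3989, 0.2476, 0.0208]
tool_rot: [[0.919, 0.394, -0.004], [0.394, -0.919, -0.001], [-0.005, -0.001, -1.0]]
ft_force: [-1.1, 0.5, -0.0]
grip_width: 0.0848
gripper_force: 0.0
```

Emit:
{"fn": "jog_arm", "kwargs": {
  "hand": [0.06,0.04,0.03,0.01,0.005],
  "travel": [
    [0,0,0],
    [0,0,0],
    [0,0,0],
    [0,0,0],
    [0,0,0]
  ],
  "yaw": [0,0,0,0,0]
}}

```text
time_s: 11.6
position: [0.4003, 0.2482, 0.0237]
tool_rot: [[0.919, 0.395, 0.002], [0.395, -0.919, 0.001], [0.002, 0.0, -1.0]]
ft_force: [-1.4, 0.4, 9.6]
grip_width: 0.0187
gripper_force: 59.4
```

Emit:
{"fn": "jog_arm", "kwargs": {
  "hand": [0.005,0.005,0.005,0.005,0.005],
  "travel": [
    [0,0,0],
    [0,0,0],
    [0,0,0],
    [0,0,0],
    [0,0,0]
  ],
  "yaw": [0,0,0,0,0]
}}

```text
time_s: 12.22
position: [0.4003, 0.2482, 0.0237]
tool_rot: [[0.919, 0.395, 0.002], [0.395, -0.919, 0.001], [0.002, 0.0, -1.0]]
ft_force: [-1.4, 0.0, 8.9]
grip_width: 0.0183
gripper_force: 59.4
```

Emit:
{"fn": "jog_arm", "kwargs": {
  "hand": [0.005,0.005,0.005,0.005,0.005],
  "travel": [
    [0,0,0.01],
    [0,0,0.03],
    [0,0,0.045],
    [0,0,0.045],
    [0,0,0.045]
  ],
  "yaw": [0,0,0,0,0]
}}

```text
time_s: 12.85
position: [0.3993, 0.2479, 0.1997]
tool_rot: [[0.919, 0.395, 0.0], [0.395, -0.919, 0.0], [0.0, -0.0, -1.0]]
ft_force: [0.9, 0.2, -1.5]
grip_width: 0.0184
gripper_force: 58.8
```

Emit:
{"fn": "jog_arm", "kwargs": {
  "hand": [0.005,0.005,0.005,0.005,0.005],
  "travel": [
    [0.011,-0.026,0],
    [0.011,-0.026,0],
    [0.011,-0.026,0],
    [0.011,-0.026,0],
    [0.011,-0.026,0]
  ],
  "yaw": [0,0,0,0,0]
}}

```text
time_s: 13.48
position: [0.4548, 0.1172, 0.1981]
tool_rot: [[0.919, 0.395, -0.0], [0.395, -0.919, 0.0], [0.0, -0.0, -1.0]]
ft_force: [-0.5, 0.9, -0.9]
grip_width: 0.0181
gripper_force: 58.8
```

Emit:
{"fn": "jog_arm", "kwargs": {
  "hand": [0.005,0.005,0.005,0.005,0.005],
  "travel": [
    [0.011,-0.026,0],
    [0.011,-0.026,0],
    [0.011,-0.026,0],
    [0.011,-0.026,0],
    [0.009,-0.024,0]
  ],
  "yaw": [0,0,0,0,0]
}}

```text
time_s: 14.1
position: [0.5078, -0.0108, 0.1981]
tool_rot: [[0.919, 0.395, -0.0], [0.395, -0.919, 0.0], [-0.0, -0.0, -1.0]]
ft_force: [0.1, 1.1, -1.8]
grip_width: 0.0184
gripper_force: 58.8
```

Emit:
{"fn": "jog_arm", "kwargs": {
  "hand": [0.005,0.005,0.005,0.005,0.005],
  "travel": [
    [0,0,0],
    [0,0,0],
    [0,0,0],
    [0,0,0],
    [0,0,0]
  ],
  "yaw": [0,0,0,0,0]
}}

```text
time_s: 14.72
position: [0.5078, -0.0096, 0.1977]
tool_rot: [[0.919, 0.395, -0.0], [0.395, -0.919, 0.0], [-0.0, -0.0, -1.0]]
ft_force: [-0.3, -0.4, -0.9]
grip_width: 0.0187
gripper_force: 58.9
```

Run:
```python
from h import *
a,C=grab('wrist','w5');b,CS=grab('side','s5');t,CT=grab('top','t5');s=env.observe();print(s['position'],s['time_s'])
cv2.imwrite('pics/c5.png',np.hstack([cv2.resize(a[20:320,130:430],(400,400)),cv2.resize(b[170:260,215:305],(400,400),interpolation=cv2.INTER_CUBIC)])[:,:,::-1])
L=np.array(s['position'])+[.076,.034,-.0137]
print(L,proj(C,L),proj(CS,L),proj(CT,L))
```

```text
[ 0.50780969 -0.00983399  0.19762855] 14.875
[0.58380969 0.02416601 0.18392855] [274.62757017  85.93642426] [269.30980981 181.94828449] [262.32332666 182.99196312]
```

View pics/c5.png

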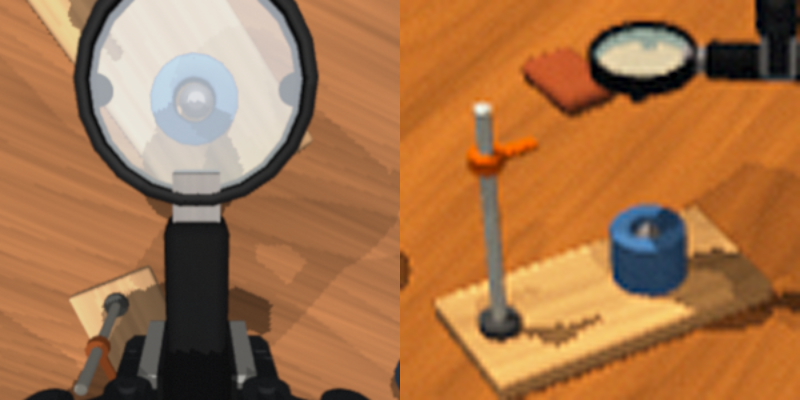

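The crop shows the loupe held level and the bead seated inside the lens outline. The frame centre in the side view is about (269.7,183.5). I'll measure the lens from all three views.

Run:
```python
from h import *
C=cam('wrist');CS=cam('side');CT=cam('top');o=[]
for n,cc,(x0,y0,x1,y1),k in(('w5',C,(180,0,380,165),70),('s5',CS,(255,170,291,196),60),('t5',CT,(235,160,290,199),60)):
    im=cv2.imread(f'pics/{n}.png');m=(im.max(2)<k).astype(np.uint8);z=np.zeros_like(m);z[y0:y1,x0:x1]=1;m*=z
    c=max(cv2.findContours(m,cv2.RETR_EXTERNAL,cv2.CHAIN_APPROX_NONE)[0],key=len);e=cv2.fitEllipseDirect(c);b=cv2.boundingRect(c);print(n,np.round(e[0],1),np.round(e[1],1),b)
    o.append((cc,e[0]))
L=np.array([0.58381,0.02417,0.18393])
for sel in((0,1,2),(0,1),(0,2),(1,2)):
    P=tri([ray(o[i][0],*o[i][1]) for i in sel]);print(sel,P.round(4))
for zz in(-.006,0,.006):
    d=np.array([.919,.395,0]);print(zz,[proj(c,L+[0,0,zz]).round(1).tolist() for c,p in o], [ (np.linalg.norm(proj(C,L+[0,0,zz]+.034*v)-proj(C,L+[0,0,zz]-.034*v))).round(1) for v in(d,np.array([-.395,.919,0]))])
```

```text
w5 [254.6  81.6] [128.2 164.5] (186, 0, 74, 165)
s5 [269.1 182.5] [15.2 22.1] (258, 175, 24, 18)
t5 [247.4 181.4] [ 2.8 36.2] (240, 160, 17, 39)
(0, 1, 2) [0.5799 0.0425 0.195 ]
(0, 1) [0.5814 0.031  0.1869]
(0, 2) [0.5818 0.0432 0.1996]
(1, 2) [0.5746 0.0534 0.2038]
-0.006 [[274.1, 86.6], [269.4, 183.8], [262.4, 183.7]] [np.float64(179.2), np.float64(168.8)]
0 [[274.0, 85.8], [269.3, 181.9], [262.3, 183.0]] [np.float64(187.1), np.float64(176.1)]
0.006 [[273.9, 84.9], [269.3, 180.1], [262.2, 182.3]] [np.float64(195.8), np.float64(184.1)]
```

Emit:
{"fn": "jog_arm", "kwargs": {
  "hand": [0.005,0.005,0.005,0.005,0.005],
  "travel": [
    [0,0,-0.015],
    [0,0,-0.012],
    [0,0,-0.007],
    [0,0,-0.003],
    [0,0,0]
  ],
  "yaw": [0,0,0,0,0]
}}

```text
time_s: 15.5
position: [0.5079, -0.01, 0.1607]
tool_rot: [[0.919, 0.395, 0.0], [0.395, -0.919, -0.0], [0.0, 0.0, -1.0]]
ft_force: [-0.1, -0.6, -1.2]
grip_width: 0.0184
gripper_force: 58.9
```

Emit:
{"fn": "jog_arm", "kwargs": {
  "hand": [0.005,0.005,0.005,0.005,0.005],
  "travel": [
    [0,0,0],
    [0,0,0],
    [0,0,0],
    [0,0,0],
    [0,0,0]
  ],
  "yaw": [0,0,0,0,0]
}}

```text
time_s: 16.12
position: [0.5078, -0.0099, 0.1606]
tool_rot: [[0.919, 0.395, 0.0], [0.395, -0.919, 0.0], [0.0, -0.0, -1.0]]
ft_force: [-1.5, 0.0, -0.6]
grip_width: 0.0183
gripper_force: 58.9
```

Run:
```python
from h import *
b,CS=grab('side','s6');s=env.observe();print(s['position'],s['time_s'])
m=(b.max(2)<60).astype(np.uint8);z=np.zeros_like(m);z[180:212,250:284]=1;m*=z
c=max(cv2.findContours(m,cv2.RETR_EXTERNAL,cv2.CHAIN_APPROX_NONE)[0],key=len);print(cv2.fitEllipseDirect(c),cv2.boundingRect(c))
# height calibrated against the side view's own ring reading at (234.2,206.3)
for zz in(.14,.1455,.15):print(zz,proj(CS,(.584,.024,zz)).round(1),proj(CS,(.642,.1185,zz)).round(1))
h=cv2.cvtColor(b,cv2.COLOR_RGB2HSV);q=((h[...,0]>95)&(h[...,0]<125)&(h[...,1]>90))
for x0,y0,x1,y1 in((255,205,290,245),(325,185,355,212)):
    y,x=np.where(q[y0:y1,x0:x1]);print('blue',x.min()+x0,x.max()+x0,y.min()+y0,y.max()+y0)
```

```text
[ 0.5078503  -0.00993449  0.16061652] 16.175
((269.1737976074219, 193.92616271972656), (14.65629768371582, 21.72100067138672), 91.3388900756836) (258, 188, 24, 16)
0.14 [269.7 195.2] [233.8 207.2]
0.1455 [269.6 193.6] [233.6 205.6]
0.15 [269.6 192.2] [233.5 204.2]
blue 263 278 217 235
blue 333 347 189 205
```

```bash
python3 -c "
from rig import env
print(env.close_job())"
```

```text
the job is handed in; nothing more can be done
None
```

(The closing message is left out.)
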